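Prop the drive box's guard open with its stay and turn the trim knob to its stop

TASK

On the grey motor drive box a sprung clear guard covers the trim knob. Take the metal stay from its wooden block, lift the guard with the stay's side arm and plant the stay's foot fully home in the socket on the side of the box, so that the stay by itself holds the guard wide open; then turn the uncovered knob clockwise (seen from above) all the way to its stop and let go. Work gently: feel the foot into the socket instead of forcing it, do not strain the thin guard, and leave the other things on the bench where they are.

Things in the scene. Friction and masses are not known exactly. Their poses are not given: they have to be found in the camera images.
- drive_box: Fixed grey motor drive box, 175 (x) x 140 (y) x 90 mm high, upright on the bench. Origin on the bench under the box; the box reaches from x = -75 to +100 mm and y = -70 to +70 mm. x points from the guard's free lip to its hinge, z up. On its +y side an aluminium block (50 x 48 mm, top flush with the box's top at 90 mm) holds the socket.
- socket (a point): Nominal centre of the mouth of the square socket in the block's top, at (66, 94, 90) mm in the box's frame, axes as the box's. The block was clamped by hand: the real socket is true in y but lies up to 5 mm off this point along x, either way, and must be felt for (or seen). It is 15.8 mm square, 34 mm deep, 1 mm chamfer, opens straight up; the foot has 0.9 mm play each side.
- hinge (a point): Middle of the guard's hinge line, at (60, 0, 132) mm in the box's frame (42 mm above the box's top); the hinge line runs along the box's y. Two small brackets carry it at y = +-45 mm.
- cover (a joint): Opening angle of the guard in rad: 0 shut and level, 1.57 upright, at most 2.3 (leaning back, away from the knob). A spring of 0.04 N m (shut) to 0.06 N m (wide open) and its weight (0.1 kg) pull it shut: it never stays open by itself. With the stay home and its arm under the guard it stands at about 1.45 to 1.95.
- cover_lip (a point): Middle of the free edge of the guard, 112 mm from the hinge. The guard is a thin clear plate, 112 mm long (from the hinge to the box's -x when shut), 100 mm wide (box y = -50 to +50 mm), 4 mm thick, centred on the hinge line. Shut, its underside is 40 mm above the box's top; only the knob is beneath it, and front and sides are open.
- knob (a joint): Angle of the trim knob in rad, grows clockwise seen from above; hard stop at 1.2, where it must end. Starts at 0 to 0.3. It turns against light friction of 0.06 N m and stays where it is left.
- knob_grip (a point): On the knob's axis, 24 mm above the box's top, the height to grip. The knob is a black bar 34 mm long (along this point's x axis), 14 mm wide (y axis) and 36 mm tall; its axis is vertical at (-6, 0) mm in the box's frame. At its stop the bar lies at -0.6 rad (clockwise) from the box's x axis; at joint 0 at +0.6 rad.
- park: Fixed wooden block 80 x 70 x 45 mm with a loose square hole (17 mm, 34 mm deep) in the middle of its top, where the stay stands upright at the start. Origin under its centre.
- stay_seat (a point): On the loose metal stay (0.12 kg): centre of the underside of its collar, which rests on the socket's rim when the foot is home (it then meets the real socket's centre). z up along the post, side arm along -y. Below: foot 14 mm square, 29 mm long, edges rounded 1.5 mm. Above: collar 26 x 26 x 6 mm, then the post, 14 mm square, up to 118 mm. Home, its axes are parallel to the box's.
- stay_grip (a point): Point on the stay's post 96 mm above the collar's underside, where to grip it; the post is 14 mm square here, free from 71 to 118 mm, grip across x so that the gripper stays clear of the side arm and the guard. Grip firmly: the guard's pull slowly tilts it in the grip. Axes as stay_seat.
- stay_arm (a point): Point on the axis of the stay's side arm, 60 mm from the post's axis and 66 mm above the collar's underside. The arm is a level round bar of 10 mm diameter from the post to 80 mm along -y. Its side rests against the guard's underside when the guard is propped.
- motor: Stepper motor, bystander, 57 mm square, about 94 mm tall, 0.7 kg; leave alone. Origin under its centre.
- tape: Roll of masking tape lying flat, bystander, 100 mm wide, 24 mm high; leave alone. Origin under its centre.
- screwdriver: Screwdriver lying on the bench, bystander, about 200 mm long; leave alone.
- flux: Small white flux bottle, bystander, 40 mm wide, 75 mm tall; leave alone. Origin under its centre.

How it is judged:
By the outcome, as a careful person would: the job done as asked, in the order asked, and still so for the second after the job is handed in, with the robot touching nothing.
It also fails if it takes over 72 s, if anything falls off the work surface, if the arm or the gripper's body presses on something with over 40 N, if the wrist force passes 120 N, or if a joint passes its speed limit or range.

ROBOT

A 6-joint arm with a two-finger parallel gripper is mounted at the origin on the work surface. World frame = base frame: x ahead of the robot, y to its left, z up, the work surface at z = 0. Lengths are in m, angles in rad, forces in N, time in s.
With the tool pointing down it reaches from about 0.35 to 0.775 m from the base axis. Payload 7.3 kg.
Tool frame: the origin (TCP) lies at the very end of the fingers, on their centre line; the grasp point (between the pads) lies 19 mm behind it (robot.pinch_z is the distance from the TCP to the grasp point, in m); z points along the fingers, y is the line along which they close (so a half turn about z gives the same grasp; the last joint's range is limited). The gripper opens to 92 mm and grips with 3 to 60 N. Pads are 19 mm wide; open, the fingers measure 130 mm over their backs; the gripper's body (75 mm by 190 mm) begins 47 mm behind the grasp point.
Start: joints at [1.158, 0.342, 1.524, -0, 1.275, -0.146], TCP at [0.138, 0.506, 0.227] pointing down, gripper open.
Joint ranges: [-2.53, 2.53], [-0.77, 2.02], [0.04, 2.7], [-1, 4.14], [0.28, 2.66], [-3.11, 3.11]. Speed limits (rad/s): [2.57, 2.57, 3.14, 3.14, 3.14, 3.14].

INTERFACE

Orientations are given as [roll, pitch, yaw] about the fixed x, y, z axes, in that order (R = Rz(yaw) Ry(pitch) Rx(roll)).
In Python, from cell import robot gives the robot as it stands.
- The arm moves only by the tool move_arm, never from a script. Its argument "motion" is a list of rows, each a list of 6 numbers: the shift along the tool's x, y, z in units of 0.1 m (1.0 is 0.1 m), then the turn, a rotation vector about the tool's x, y, z in units of pi rad (1.0 is pi rad). In form: [[dx, dy, dz, rx, ry, rz], ...]. A call has 1 to 12 rows; each row is the pose to reach, as a shift and turn from the pose commanded when the call began, along the tool's axes at that moment, turning the shorter way round; what a row does not reach only later rows make up. A row lasts 1/8 s, in which the tool goes at most 62.5 mm and 10.7 degrees, less where a joint would pass 70% of its speed; a pose out of reach is approached as far as the arm can. A call with a number of a shift or a turn outside -1 to 1 is refused whole. A call with a gripper value outside its range is refused whole. "fingers" is the opening, from -1 (shut) to 1 (fully open), set as the call begins (left out, the last holds). The fingers move at their own pace and stop on an object; "newtons" is the grip in N (left out, the last holds). Time passes only in rows, so rows that repeat a pose let the fingers close. It gives the time, the measured TCP pose, the force, the opening and the grip force at its end, in the units of the state.
- robot.observe(): the state, without advancing time (a new reading comes with each control period).
- robot.read_camera(name): name is "scene" or "top"; returns a dict with "image" (384x512x3 uint8, red, green, blue), "range_z" (384x512 float32, m along the optical axis (not along the pixel's ray), 0 where there is no reading), "vfov" (degrees; the focal length in pixels is half the picture's height over the tangent of half this angle, whatever the lens; pixels are square), "cx", "cy" (the principal point, pixels), "extrinsics" (4x4, takes a point from camera to world coordinates). Camera axes: x right, y up, looking along -z (the intrinsics and any distortion apply to the point x, -y, -z); pixel columns grow to the right and rows downward; lengths in m; the calibration is good to about 2 mm. A picture is of the moment at which its call begins.
- robot.hand_in(): hands the job in; it is judged then, once.
The state is a dict: "time": time; "qpos": joint angles; "qvel": joint speeds; "joint_efforts": joint torques, N m; "tool_pos": TCP position; "tool_rot": TCP orientation; "contact_force": force on the tool from outside, world axes, zero at the start; "torque": the same for the moment, N m; "opening": finger opening in m; "grip_force": force on a finger pad.
Only numpy, scipy, OpenCV 4.12 (cv2) and the standard library are available. Lean on these libraries where they do the work, as an engineer would, in place of code of your own. Each camera call takes 0.05 s, during which the arm holds its last target. There are 200 camera calls.

## Working session

There is one attempt and no reset: what is moved stays moved. The work goes in short steps, Python scripts to look and compute and a tool call to move; the robot and the scene stay as the last step left them, time stands still between calls to the robot, and variables do not carry over. Pictures are saved under pics/ and viewed, at most 10 in all, crops included, and the job is handed in when it is done.

Besides the shell and the picture viewer there is one more tool, called after "Request:" by a JSON object that holds its "name" and its "arguments", one argument or row to a line. move_arm: Moves the arm, as the interface text tells. Shifts and turns lie within -1 to 1; 1 stands for 0.1 m of shift or pi rad of turn. Its arguments: {"type":"object","properties":{"motion":{"type":"array"},"fingers":{"type":"number"},"newtons":{"type":"number"}},"required":["motion"]}

```bash
mkdir -p pics; ls
cat > h.py <<'E'
import numpy as np, cv2
from cell import robot
from scipy.spatial.transform import Rotation as R
def cam(n):
    c=robot.read_camera(n); im=c["image"]; h,w=im.shape[:2]
    f=h/2/np.tan(np.radians(c["vfov"])/2); z=c["range_z"]
    u,v=np.meshgrid(np.arange(w),np.arange(h))
    P=np.stack([(u-c["cx"])/f*z,-(v-c["cy"])/f*z,-z],-1)
    E=np.array(c["extrinsics"]); W=P@E[:3,:3].T+E[:3,3]; W[z<=0]=np.nan
    return im,W,c
def save(n,im): cv2.imwrite("pics/"+n,cv2.cvtColor(im,cv2.COLOR_RGB2BGR))
E
python3 - <<'E'
from h import *
ims=[]
for n in("scene","top"):
    im,W,c=cam(n); np.save(n+".npy",W); np.save(n+"_im.npy",im); save(n+"0.png",cv2.resize(im,(800,600))); print(n,[ (k,c[k]) for k in c if k not in("image","range_z")])
print(robot.observe()); print([a for a in dir(robot) if a[0]!='_'])
E
```

```text
pics
scene [('vfov', 57.60828455305869), ('cx', 260.6889234631959), ('cy', 194.49695077661875), ('extrinsics', array([[-0.60801307, -0.60784399,  0.51073065,  1.15260378],
       [ 0.7938503 , -0.45651737,  0.40173822,  0.41788005],
       [-0.01103675,  0.64970577,  0.76010566,  0.99610361],
       [ 0.        ,  0.        ,  0.        ,  1.        ]]))]
top [('vfov', 54.91661210212478), ('cx', 257.34470684247657), ('cy', 196.58730977078574), ('extrinsics', array([[-0.00877476,  0.9966213 , -0.08166384,  0.50155055],
       [-0.9997493 , -0.00706125,  0.02124775, -0.0241545 ],
       [ 0.02059931,  0.08182981,  0.99643341,  1.03104279],
       [ 0.        ,  0.        ,  0.        ,  1.        ]]))]
{'time': 0.1, 'qpos': array([ 1.15803467e+00,  3.42674728e-01,  1.52491188e+00, -8.58156139e-06,
        1.27539627e+00, -1.45989581e-01]), 'qvel': array([-0.00015092, -0.00265227, -0.00512317, -0.00132388,  0.00044401,
        0.00187137]), 'joint_efforts': array([ 1.07638174e-03, -4.32008708e+01, -2.44687110e+01,  7.16805551e-02,
        5.27961587e-02, -3.10336077e-05]), 'tool_pos': array([0.13823063, 0.50610417, 0.22610656]), 'tool_rot': array([-3.14021602e+00, -1.94119690e-04,  2.87482294e+00]), 'contact_force': array([ 0.93918787, -0.5592275 ,  0.13320882]), 'torque': array([-0.02366751,  0.02057301,  0.05839656]), 'grip_force': 0.0, 'opening': 0.09133329205088106}
['IKError', 'hand_in', 'observe', 'pinch_z', 'read_camera']
```

View pics/top0.png

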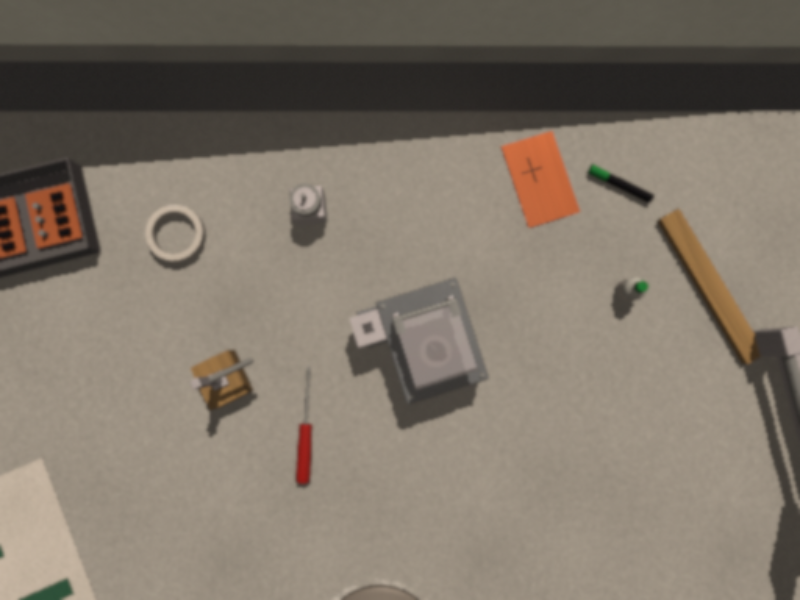

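View pics/scene0.png

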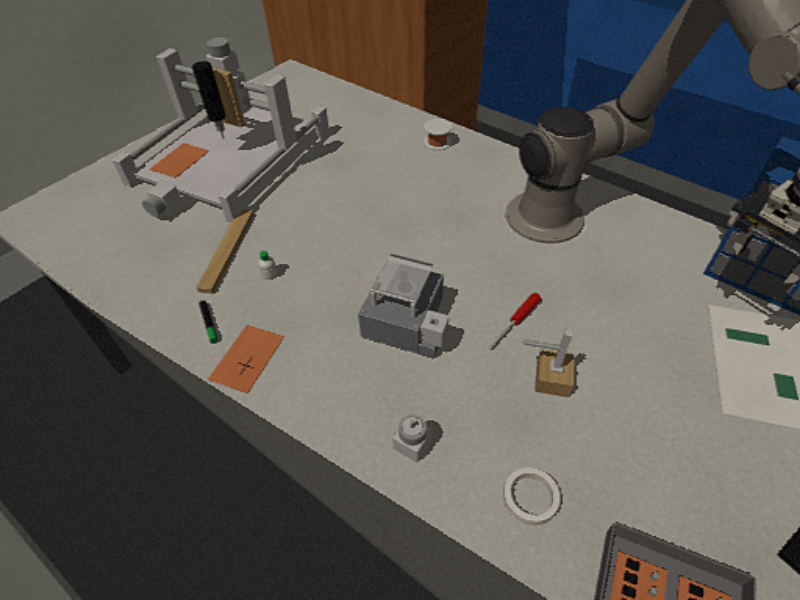

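The top view shows the box at about (435,340), the socket block at (368,328), the park with the stay at (222,378), and the stay's arm pointing to (252,363). The scene view agrees, and the guard's hinge is on the far (+x) side.

Run:
```python
from h import *
W=np.load("top.npy"); im=np.load("top_im.npy"); s=512/800
def reg(x0,y0,x1,y1): return slice(int(y0*s),int(y1*s)),slice(int(x0*s),int(x1*s))
def rect(P,l):
    r=cv2.minAreaRect(P[:,:2].astype(np.float32)*1000); print(l,len(P),r,"z",np.median(P[:,2]))
for l,g,lo,hi in [("boxtop+block",reg(330,260,500,420),.082,.098),("guard",reg(330,260,500,420),.12,.15),("park",reg(180,335,265,420),.035,.055),("arm",reg(180,335,265,420),.065,.13),("posttop",reg(180,335,265,420),.14,.19)]:
    for cn in("top","scene"):
        Q=np.load(cn+".npy").reshape(-1,3)
        A=W[g].reshape(-1,3); lo2=np.nanmin(A[:,:2],0)-.02; hi2=np.nanmax(A[:,:2],0)+.02
        m=(Q[:,2]>lo)&(Q[:,2]<hi)&(Q[:,:2]>lo2).all(1)&(Q[:,:2]<hi2).all(1)
        if m.sum()>4: rect(Q[m],cn+" "+l); print("  mean",Q[m].mean(0))
A=W[reg(330,260,500,420)][...,2]; print((A[::4,::4]*1000).round())
print((W[reg(185,340,262,410)][::2,::2,2]*1000).round())
a=cv2.resize(im[reg(170,260,500,420)],None,fx=3.7,fy=3.7,interpolation=cv2.INTER_CUBIC); save("crop.png",a)
si=np.load("scene_im.npy"); save("crop2.png",cv2.resize(si[reg(350,240,600,410)],None,fx=5,fy=5,interpolation=cv2.INTER_CUBIC)[:600,:800])
```

```text
top boxtop+block 2074 ((518.3773803710938, -69.3986587524414), (175.41200256347656, 188.021484375), 17.33622169494629) z 0.09036004470052056
  mean [ 0.53205465 -0.06977927  0.09028301]
scene boxtop+block 1051 ((521.8197631835938, -67.84761810302734), (177.28848266601562, 186.95394897460938), 17.66910171508789) z 0.09039688427045567
  mean [ 0.55493258 -0.05248858  0.09013024]
top guard 2008 ((521.7846069335938, -93.03466796875), (121.93990325927734, 103.85734558105469), 17.03084373474121) z 0.13443719950304045
  mean [ 0.51954551 -0.09363785  0.13457841]
scene guard 813 ((523.366943359375, -92.14823150634766), (123.93317413330078, 104.363037109375), 16.705392837524414) z 0.13457333089541956
  mean [ 0.52383602 -0.09160117  0.13452219]
top park 693 ((463.05963134765625, 265.027099609375), (79.91597747802734, 70.65367126464844), 25.232717514038086) z 0.045640330264061446
  mean [0.46222914 0.26282569 0.04567085]
scene park 442 ((465.6014404296875, 265.6365051269531), (85.9914779663086, 69.37989807128906), 26.101810455322266) z 0.04530507359984837
  mean [0.47135286 0.26783271 0.045246
[... 6787 characters left out ...]
44.  45.  43.  46.  47.  29.   1.   3.   0.   2.]
 [ -1.  -2.   1.   0.   1.   2.  47.  47.  45.  46.  44.  48.  42.  45.
   47.  44.  44.  47.  26.   3.   3.  -4.   0.  -1.   2.]
 [  2.   1.   3.   5.   1.   1.  -1.  48.  46.  47.  46.  47.  45.  45.
   44.  44.  19.   2.   1.   0.   6.   1.  -1.  -2.   2.]
 [ -2.  -4.   3.   2.   2.   0.  -0.  44.  48.  44.  42.  45.  44.  42.
   15.   2.  -4.   1.  -2.  -1.  -1.  -4.   1.   1.   2.]
 [  0.  -3.   1.   1.   2.  -2.   1.   0.  49.  45.  44.  43.  12.  -0.
    1.   0.  -1.   2.  -2.   2.   2.  -0.   1.  -1.  -1.]
 [  1.   1.   3.  -3.  -1.   2.   1.  -2.  45.  45.   7.  -0.  -2.  -0.
    1.   2.  -0.   1.   3.   3.  -3.   1.   2.   1.  -0.]]
```

View pics/crop.png

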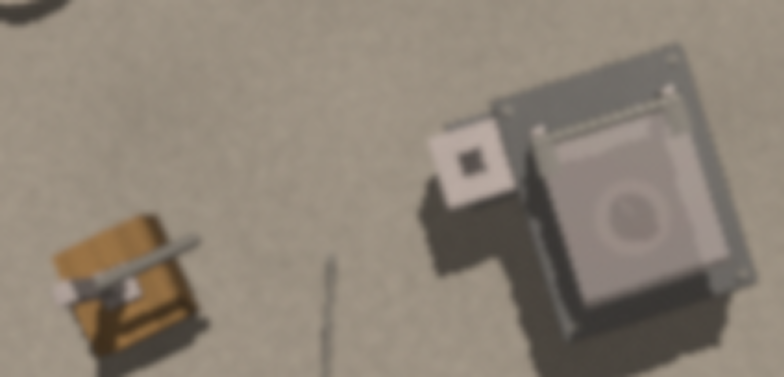

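The crop shows the socket as a dark square at (472,161) on the light block. The guard's lip is at the lower edge and the stay's arm points to the upper right. Next I'll measure the socket and the block.

Run:
```python
from h import *
th=np.radians(17.4); u=np.array([np.cos(th),np.sin(th)]); v=np.array([-np.sin(th),np.cos(th)])
for cn in("top","scene"):
    W=np.load(cn+".npy"); im=np.load(cn+"_im.npy"); c=robot.read_camera(cn)
    h,w=im.shape[:2]; f=h/2/np.tan(np.radians(c["vfov"])/2); E=np.array(c["extrinsics"])
    uu,vv=np.meshgrid(np.arange(w),np.arange(h))
    D=np.stack([(uu-c["cx"])/f,-(vv-c["cy"])/f,-np.ones_like(uu)],-1)@E[:3,:3].T
    P=E[:3,3]+D*((.09-E[2,3])/D[...,2])[...,None]   # all rays on plane z=.09
    g=cv2.cvtColor(im,cv2.COLOR_RGB2GRAY).astype(float)
    # rectified patch around nominal, in box axes, 0.25mm/px
    o=np.array([.515,-.095]); 
    a=np.arange(20,115,.25)/1e3; b=np.arange(55,125,.25)/1e3
    A,B=np.meshgrid(a,b); X=o[0]+A*u[0]+B*v[0]; Y=o[1]+A*u[1]+B*v[1]
    Q=np.stack([X,Y,np.full_like(X,.09)],-1)-E[:3,3]; q=Q@E[:3,:3]
    mx=(c["cx"]+f*q[...,0]/-q[...,2]).astype(np.float32); my=(c["cy"]-f*q[...,1]/-q[...,2]).astype(np.float32)
    r=cv2.remap(im,mx,my,cv2.INTER_CUBIC); save("rect_%s.png"%cn,cv2.resize(r,None,fx=2,fy=2))
    if cn=="top": r0=r
    # blocks edges via z: points z in .083-.097 in box frame
    p=W.reshape(-1,3); p=p[abs(p[:,2]-.09)<.008]; ab=(p[:,:2]-o)@np.stack([u,v],1)*1e3
    box=ab[(ab[:,1]<60)&(abs(ab[:,1])<75)&(ab[:,0]>-80)&(ab[:,0]<105)]; bl=ab[(ab[:,1]>76)&(ab[:,1]<125)&(ab[:,0]>30)&(ab[:,0]<105)]
    print(cn,"box x",np.percentile(box[:,0],[.3,99.7]),"y min",np.percentile(box[:,1],.3),"block x",np.percentile(bl[:,0],[1,99]),"ymax",np.percentile(bl[:,1],99))
    gg=cv2.cvtColor(r,cv2.COLOR_RGB2GRAY).astype(float)
    sub=gg[(b*1e3>82)&(b*1e3<106)][:,(a*1e3>52)&(a*1e3<80)]
    wt=np.clip(np.median(sub)-10-sub,0,None); aa=a[(a*1e3>52)&(a*1e3<80)]; bb=b[(b*1e3>82)&(b*1e3<106)]
    print(" hole",(wt.sum(0)@aa/wt.sum())*1e3,(wt.sum(1)@bb/wt.sum())*1e3)
a=cv2.imread("pics/rect_top.png");b=cv2.imread("pics/rect_scene.png")
cv2.imwrite("pics/rect.png",cv2.resize(np.vstack([a,b]),None,fx=.7,fy=.7))
```

```text
top box x [-76.6647754   98.07970499] y min -70.30057083480027 block x [37.13685209 86.54477201] ymax 116.9847692915437
 hole 62.243290233033825 93.75381328073635
scene box x [-71.02547417 102.59126211] y min -69.26788251163366 block x [39.16477615 89.84936349] ymax 117.4592705693225
 hole 64.72661572704324 91.84147247631715
```

View pics/rect.png

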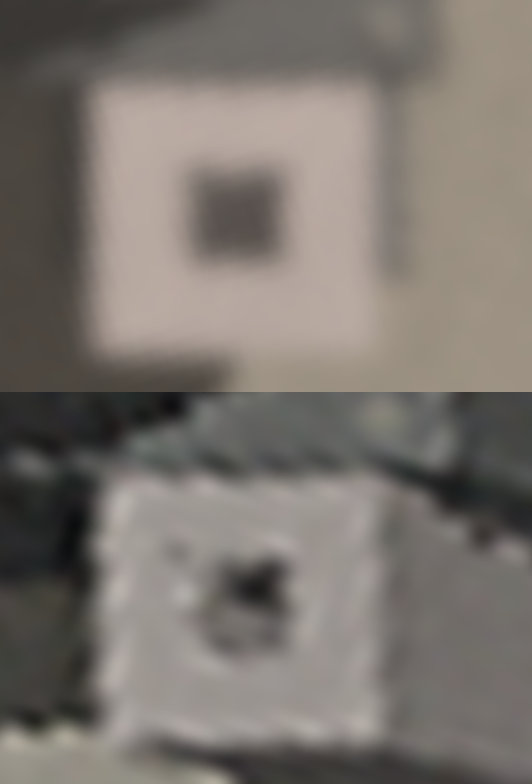

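Request:
{"name": "move_arm", "arguments": {
  "motion": [
    [0, 0, 0, 0, 0, 0.06],
    [0, 0, 0, 0, 0, 0.12],
    [0, 0, 0, 0, 0, 0.18],
    [0, 0, 0, 0, 0, 0.24],
    [0, 0, 0, 0, 0, 0.277],
    [0, 0, 0, 0, 0, 0.277]
  ],
  "fingers": 0.0
}}

```text
time: 0.95
tool_pos: [0.1384, 0.5063, 0.2266]
tool_rot: [-3.141, 0.0, 2.006]
contact_force: [-0.1, 0.4, 1.0]
opening: 0.0459
grip_force: 0.0
```

Both rectified views show the socket about 2–4 mm toward −x of nominal, near x = 63 in the box frame. In the world it is near (0.5476, 0.0128). Moving to the stay now.

Request:
{"name": "move_arm", "arguments": {
  "motion": [
    [-0.45, 0.25, 0, 0, 0, 0],
    [-0.9, 0.49, 0, 0, 0, 0]
  ]
}}

```text
time: 1.2
tool_pos: [0.2212, 0.4448, 0.2266]
tool_rot: [3.142, 0.0, 2.009]
contact_force: [0.5, 0.5, -0.8]
opening: 0.0462
grip_force: 0.0
```

Request:
{"name": "move_arm", "arguments": {
  "motion": [
    [-0.45, 0.25, 0, 0, 0, 0],
    [-0.9, 0.49, 0, 0, 0, 0]
  ]
}}

```text
time: 1.45
tool_pos: [0.3041, 0.3833, 0.2268]
tool_rot: [3.141, -0.0, 2.008]
contact_force: [0.7, 0.9, -0.1]
opening: 0.0459
grip_force: 0.0
```

Request:
{"name": "move_arm", "arguments": {
  "motion": [
    [-0.45, 0.25, 0, 0, 0, 0],
    [-0.9, 0.49, 0, 0, 0, 0]
  ]
}}

```text
time: 1.7
tool_pos: [0.3865, 0.3221, 0.2268]
tool_rot: [3.141, -0.0, 2.008]
contact_force: [0.4, -0.6, -0.8]
opening: 0.0459
grip_force: 0.0
```

Request:
{"name": "move_arm", "arguments": {
  "motion": [
    [-0.45, 0.25, 0, 0, 0, 0],
    [-0.86, 0.47, 0, 0, 0, 0],
    [-0.86, 0.47, 0, 0, 0, 0],
    [-0.86, 0.47, 0, 0, 0, 0]
  ]
}}

```text
time: 2.2
tool_pos: [0.4635, 0.2651, 0.2265]
tool_rot: [-3.141, -0.001, 2.006]
contact_force: [0.0, -0.1, -0.1]
opening: 0.0457
grip_force: 0.0
```

Request:
{"name": "move_arm", "arguments": {
  "motion": [
    [0, 0, 0.4, 0, 0, 0],
    [0, 0, 0.8, 0, 0, 0],
    [0, 0, 1.0, 0, 0, 0],
    [0, 0, 1.0, 0, 0, 0]
  ]
}}

```text
time: 2.7
tool_pos: [0.4621, 0.2656, 0.1256]
tool_rot: [-3.138, -0.0, 2.007]
contact_force: [-0.3, 0.3, 0.3]
opening: 0.0456
grip_force: 0.0
```

Request:
{"name": "move_arm", "arguments": {
  "motion": [
    [0, 0, 0.04, 0, 0, 0],
    [0, 0, 0.04, 0, 0, 0],
    [0, 0, 0.04, 0, 0, 0],
    [0, 0, 0.04, 0, 0, 0],
    [0, 0, 0.04, 0, 0, 0],
    [0, 0, 0.04, 0, 0, 0],
    [0, 0, 0.04, 0, 0, 0],
    [0, 0, 0.04, 0, 0, 0]
  ],
  "fingers": -1,
  "newtons": 60
}}

```text
time: 3.7
tool_pos: [0.4642, 0.265, 0.1231]
tool_rot: [3.141, -0.0, 2.005]
contact_force: [-1.1, -0.3, 5.3]
opening: 0.0134
grip_force: 60.0
```

Request:
{"name": "move_arm", "arguments": {
  "motion": [
    [0, 0, -0.1, 0, 0, 0],
    [0, 0, -0.25, 0, 0, 0],
    [0, 0, -0.45, 0, 0, 0],
    [-0.2, -0.14, -0.45, 0, 0, 0],
    [-0.5, -0.35, -0.45, 0, 0, 0],
    [-0.81, -0.557, -0.45, 0, 0, 0]
  ]
}}

```text
time: 4.45
tool_pos: [0.4475, 0.1673, 0.1686]
tool_rot: [3.14, 0.0, 2.005]
contact_force: [0.1, -0.1, -1.6]
opening: 0.0137
grip_force: 60.0
```

Request:
{"name": "move_arm", "arguments": {
  "motion": [
    [-0.4, -0.28, 0, 0, 0, 0],
    [-0.81, -0.557, 0, 0, 0, 0]
  ]
}}

```text
time: 4.7
tool_pos: [0.431, 0.0699, 0.1686]
tool_rot: [3.14, 0.001, 2.005]
contact_force: [0.5, -0.2, -0.1]
opening: 0.0134
grip_force: 60.0
```

Request:
{"name": "move_arm", "arguments": {
  "motion": [
    [-0.4, -0.28, 0, 0, 0, 0.02],
    [-0.7, -0.47, 0, 0, 0, 0.0417],
    [-0.81, -0.557, 0, 0, 0, 0.0417],
    [-0.81, -0.557, 0, 0, 0, 0.0417],
    [-0.81, -0.557, 0, 0, 0, 0.0417]
  ]
}}

```text
time: 5.32
tool_pos: [0.4147, -0.0249, 0.1679]
tool_rot: [3.141, -0.0, 1.875]
contact_force: [-0.2, 0.4, -1.4]
opening: 0.0139
grip_force: 60.0
```

Run:
```python
from h import *
o=robot.observe(); print({k:np.round(o[k],4) for k in("tool_pos","tool_rot","contact_force","torque")})
im,W,c=cam("scene"); save("s1.png",cv2.resize(im[110:270,190:400],(788,600),interpolation=cv2.INTER_CUBIC))
np.save("s1.npy",W)
```

```text
{'tool_pos': array([ 0.4147, -0.0249,  0.1679]), 'tool_rot': array([ 3.1412e+00, -3.0000e-04,  1.8749e+00]), 'contact_force': array([-0.1638,  0.3734, -1.425 ]), 'torque': array([-0.0376,  0.0406, -0.0191])}
```

View pics/s1.png

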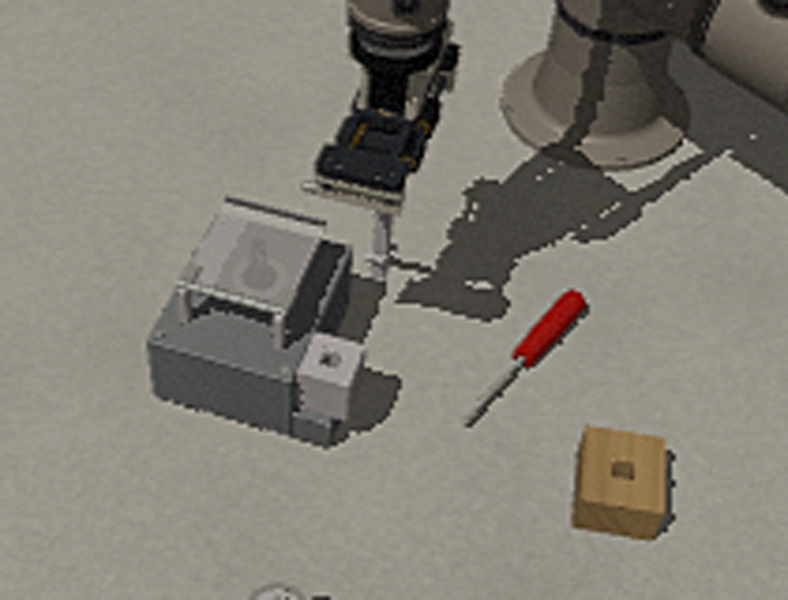

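The scene view shows the stay held upright with its arm, the light bar from (308,187) to (400,205), pointing toward −y. The guard's lip runs from (225,200) to (325,222). I'll check the arm's position and yaw from depth.

Run:
```python
from h import *
p=np.load("s1.npy")[155:168,268:302].reshape(-1,3)
m=(p[:,2]>.135)&(p[:,2]<.165); p=p[m]; print(len(p))
q=p[(p[:,2]<.162)]
th=np.radians(17.4); O=np.array([.5154,-.0958]); U=np.array([[np.cos(th),-np.sin(th)],[np.sin(th),np.cos(th)]])
ab=(q[:,:2]-O)@U*1e3
i=np.argsort(ab[:,1]); print(np.c_[ab,q[:,2]*1e3][i][::4].round(1))
f=ab[:,1]<78
print(np.polyfit(ab[f,1],ab[f,0],1),np.polyfit(ab[f,1],q[f,2]*1e3,1), ab[:,1].min())
```

```text
20
[[-70.9  20.2 157.6]
 [-49.9  24.  139.7]
 [-53.7  26.4 136.9]
 [-69.2  31.8 153.4]
 [-66.3  97.8 148.7]]
[ -0.55394866 -52.41369652] [  0.54065375 139.84087737] 20.21634655136368
```

Request:
{"name": "move_arm", "arguments": {
  "motion": [
    [0, 0, 0.18, 0, 0, 0],
    [0, 0, 0.36, 0, 0, 0],
    [0, 0.15, 0.36, 0, 0, 0],
    [0, 0.33, 0.36, 0, 0, 0],
    [0, 0.33, 0.36, 0, 0, 0],
    [0, 0.33, 0.36, 0, 0, 0]
  ]
}}

```text
time: 6.12
tool_pos: [0.4461, -0.0155, 0.1319]
tool_rot: [-3.142, -0.0, 1.875]
contact_force: [-0.3, 0.2, -1.6]
opening: 0.0139
grip_force: 60.0
```

Request:
{"name": "move_arm", "arguments": {
  "motion": [
    [0, 0, -0.04, 0, 0, 0],
    [0, 0, -0.09, 0, 0, 0],
    [0, 0.04, -0.14, 0, 0, 0],
    [0, 0.1, -0.2, 0, 0, 0],
    [0, 0.17, -0.27, 0, 0, 0],
    [0, 0.22, -0.37, 0, 0, 0],
    [0, 0.27, -0.47, 0, 0, 0]
  ]
}}

```text
time: 7.0
tool_pos: [0.4722, -0.0077, 0.1794]
tool_rot: [-3.142, -0.0, 1.874]
contact_force: [-0.8, -0.6, -2.6]
opening: 0.0134
grip_force: 60.0
```

Run:
```python
from h import *
o=robot.observe(); print({k:np.round(o[k],4) for k in("tool_pos","tool_rot","contact_force","torque","opening")})
im,W,c=cam("scene"); save("s2.png",cv2.resize(im[130:250,220:380],(800,600),interpolation=cv2.INTER_CUBIC))
```

```text
{'tool_pos': array([ 0.4722, -0.0077,  0.1794]), 'tool_rot': array([-3.1416e+00, -1.0000e-04,  1.8737e+00]), 'contact_force': array([-0.8081, -0.5957, -2.5659]), 'torque': array([-0.0538,  0.157 , -0.0021]), 'opening': np.float64(0.0134)}
```

View pics/s2.png

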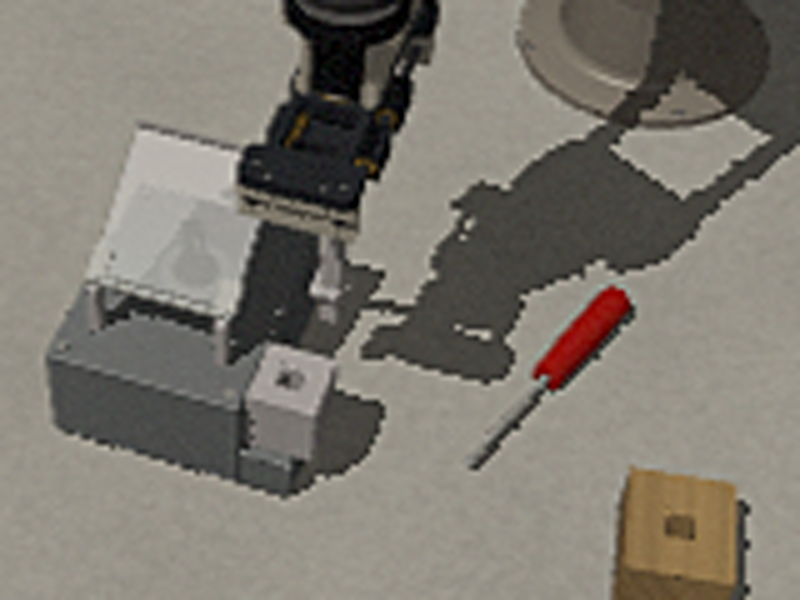

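The guard is lifting: its lip is now at about (140,125), and the stay is still upright. I'll continue the arc until the foot is above the socket.

Request:
{"name": "move_arm", "arguments": {
  "motion": [
    [0, 0.08, -0.09, 0, 0, 0],
    [0, 0.15, -0.17, 0, 0, 0],
    [0, 0.23, -0.23, 0, 0, 0],
    [0, 0.31, -0.29, 0, 0, 0],
    [0, 0.45, -0.33, 0, 0, 0],
    [0, 0.6, -0.33, 0, 0, 0],
    [-0.02, 0.7, -0.33, 0, 0, 0],
    [-0.03, 0.78, -0.31, 0, 0, 0],
    [-0.03, 0.78, -0.31, 0, 0, 0],
    [-0.03, 0.78, -0.31, 0, 0, 0]
  ]
}}

```text
time: 8.3
tool_pos: [0.5469, 0.0123, 0.2096]
tool_rot: [-3.141, -0.0, 1.873]
contact_force: [-0.6, -0.3, -2.0]
opening: 0.0139
grip_force: 60.0
```

Run:
```python
from h import *
o=robot.observe(); print({k:np.round(o[k],4) for k in("tool_pos","tool_rot","contact_force","torque","opening")})
im,W,c=cam("scene"); save("s3.png",cv2.resize(im[130:250,220:380],(800,600),interpolation=cv2.INTER_CUBIC)); np.save("s3.npy",W)
```

```text
{'tool_pos': array([0.5469, 0.0123, 0.2096]), 'tool_rot': array([-3.1411e+00, -1.0000e-04,  1.8734e+00]), 'contact_force': array([-0.6132, -0.2596, -1.9978]), 'torque': array([-0.1636,  0.1656, -0.1165]), 'opening': np.float64(0.0139)}
```

View pics/s3.png

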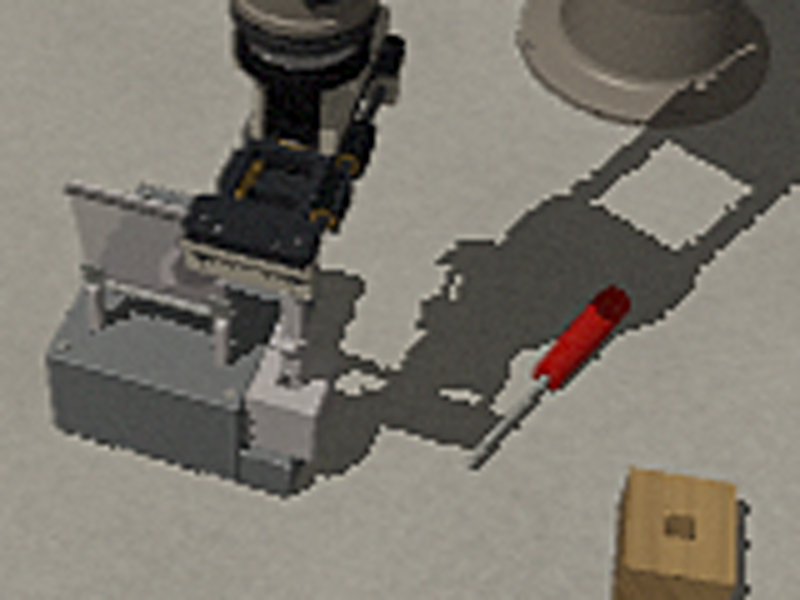

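Guard upright and the foot at (290,372) sits right above the socket. Now descending gently to feel for it.

Request:
{"name": "move_arm", "arguments": {
  "motion": [
    [0, 0, 0.04, 0, 0, 0],
    [0, 0, 0.08, 0, 0, 0],
    [0, 0, 0.11, 0, 0, 0],
    [0, 0, 0.12, 0, 0, 0],
    [0, 0, 0.13, 0, 0, 0],
    [0, 0, 0.14, 0, 0, 0],
    [0, 0, 0.14, 0, 0, 0]
  ]
}}

```text
time: 9.22
tool_pos: [0.5473, 0.0125, 0.1966]
tool_rot: [3.141, 0.0, 1.874]
contact_force: [-3.4, -0.7, 5.0]
opening: 0.0139
grip_force: 60.0
```

Request:
{"name": "move_arm", "arguments": {
  "motion": [
    [0, -0.005, 0, 0, 0, 0],
    [0, -0.01, 0, 0, 0, 0],
    [0, -0.01, 0.01, 0, 0, 0],
    [0, -0.01, 0.01, 0, 0, 0]
  ]
}}

```text
time: 9.72
tool_pos: [0.546, 0.0122, 0.1942]
tool_rot: [-3.141, -0.0, 1.874]
contact_force: [-0.8, 0.2, -1.4]
opening: 0.0134
grip_force: 60.0
```

Request:
{"name": "move_arm", "arguments": {
  "motion": [
    [0, 0, 0.02, 0, 0, 0],
    [0, 0, 0.04, 0, 0, 0],
    [0, 0, 0.06, 0, 0, 0],
    [0, 0, 0.08, 0, 0, 0],
    [0, 0, 0.08, 0, 0, 0]
  ]
}}

```text
time: 10.35
tool_pos: [0.5461, 0.0122, 0.1864]
tool_rot: [-3.141, -0.0, 1.873]
contact_force: [-0.5, -0.1, -0.8]
opening: 0.0136
grip_force: 60.0
```

Request:
{"name": "move_arm", "arguments": {
  "motion": [
    [0, 0, 0.025, 0, 0, 0],
    [0, 0, 0.05, 0, 0, 0],
    [0, 0, 0.075, 0, 0, 0],
    [0, 0, 0.1, 0, 0, 0],
    [0, 0, 0.12, 0, 0, 0],
    [0, 0, 0.14, 0, 0, 0],
    [0, 0, 0.14, 0, 0, 0]
  ]
}}

```text
time: 11.22
tool_pos: [0.5461, 0.0122, 0.1725]
tool_rot: [-3.141, -0.0, 1.874]
contact_force: [-0.9, -1.2, -0.7]
opening: 0.0139
grip_force: 60.0
```

Request:
{"name": "move_arm", "arguments": {
  "motion": [
    [0, 0, 0.015, 0, 0, 0],
    [0, 0, 0.03, 0, 0, 0],
    [0, 0, 0.04, 0, 0, 0],
    [0, 0, 0.045, 0, 0, 0],
    [0, 0, 0.05, 0, 0, 0],
    [0, 0, 0.05, 0, 0, 0]
  ]
}}

```text
time: 11.98
tool_pos: [0.5463, 0.0122, 0.1681]
tool_rot: [3.141, 0.0, 1.874]
contact_force: [-2.0, -1.1, 4.2]
opening: 0.0138
grip_force: 60.0
```

Request:
{"name": "move_arm", "arguments": {
  "motion": [
    [0, 0, 0.007, 0, 0, 0],
    [0, 0, 0.013, 0, 0, 0],
    [0, 0, 0.013, 0, 0, 0]
  ]
}}

```text
time: 12.35
tool_pos: [0.5464, 0.0122, 0.168]
tool_rot: [3.14, 0.001, 1.874]
contact_force: [-5.2, -0.2, 12.9]
opening: 0.0136
grip_force: 60.0
```

The foot is home: the TCP is at 0.168 as predicted, and the force rises on the rim. Releasing it now.

Request:
{"name": "move_arm", "arguments": {
  "motion": [
    [0, 0, -0.01, 0, 0, 0],
    [0, 0, -0.01, 0, 0, 0],
    [0, 0, -0.01, 0, 0, 0],
    [0, 0, -0.01, 0, 0, 0]
  ],
  "fingers": -0.2
}}

```text
time: 12.85
tool_pos: [0.5462, 0.0123, 0.1671]
tool_rot: [-3.141, -0.0, 1.874]
contact_force: [-0.1, 0.2, -0.3]
opening: 0.0365
grip_force: 0.0
```

Request:
{"name": "move_arm", "arguments": {
  "motion": [
    [0, 0, -0.2, 0, 0, 0],
    [0, 0, -0.5, 0, 0, 0],
    [0, 0, -0.9, 0, 0, 0],
    [0, 0, -1, 0, 0, 0],
    [0, 0, -1, 0, 0, 0]
  ]
}}

```text
time: 13.48
tool_pos: [0.5462, 0.0122, 0.2673]
tool_rot: [3.141, 0.0, 1.874]
contact_force: [0.4, 0.2, -0.1]
opening: 0.0366
grip_force: 0.0
```

Run:
```python
from h import *
o=robot.observe(); print({k:np.round(o[k],4) for k in("time","tool_pos","tool_rot","contact_force","opening")})
im,W,c=cam("scene"); save("s4.png",cv2.resize(im[130:250,220:380],(800,600),interpolation=cv2.INTER_CUBIC)); np.save("s4.npy",W)
p=W.reshape(-1,3); th=np.radians(17.4); O=np.array([.5154,-.0958]); U=np.array([[np.cos(th),-np.sin(th)],[np.sin(th),np.cos(th)]])
ab=np.c_[(p[:,:2]-O)@U,p[:,2]]*1e3
m=(abs(ab[:,0]-68)<60)&(ab[:,1]>-60)&(ab[:,1]<48)&(ab[:,2]>140)&(ab[:,2]<300); print("guard pts",np.percentile(ab[m],[2,50,98],axis=0).round(1)); q=ab[m]; print(np.polyfit(q[:,2],q[:,0],1))
m=(abs(ab[:,0]-68)<20)&(abs(ab[:,1]-94)<16)&(ab[:,2]>92); b=ab[m]
for z in (92,100,120,140,160,180,200): s=b[(b[:,2]>=z)&(b[:,2]<z+15)]; print(z,len(s),s.mean(0).round(1) if len(s) else'')
print(b[:,2].max())
```

```text
{'time': np.float64(13.475), 'tool_pos': array([0.5462, 0.0122, 0.2673]), 'tool_rot': array([3.1411e+00, 1.0000e-04, 1.8736e+00]), 'contact_force': array([ 0.424 ,  0.2154, -0.1055]), 'opening': np.float64(0.0366)}
guard pts [[ 60.7 -47.8 141.5]
 [ 64.9  -0.5 196.4]
 [ 72.3  46.6 245.4]]
[ 0.06632324 52.16270088]
92 45 [68.  95.3 96.7]
100 15 [ 67.7  97.5 107.5]
120 17 [ 67.4  95.5 127. ]
140 19 [ 66.4  96.  148.6]
160 23 [ 65.6  92.8 167.1]
180 18 [ 65.8  95.1 186.9]
200 24 [ 63.4  94.7 207.5]
629.3470509385727
```

View pics/s4.png

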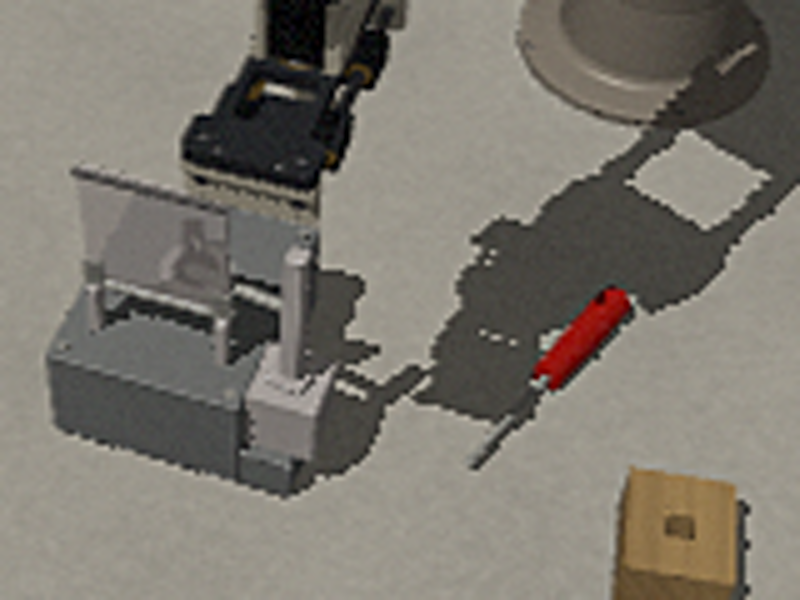

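The guard stands at about 1.64 rad, held by the stay with its foot home at (290,370) and the gripper clear. Now measuring the knob's angle.

Run:
```python
from h import *
th=np.radians(17.4); O=np.array([.5154,-.0958]); U=np.array([[np.cos(th),-np.sin(th)],[np.sin(th),np.cos(th)]])
for cn in("top","scene"):
    im,W,c=cam(cn); p=W.reshape(-1,3); ab=np.c_[(p[:,:2]-O)@U,p[:,2]]*1e3
    m=(np.hypot(ab[:,0]+6,ab[:,1])<26)&(ab[:,2]>118)&(ab[:,2]<134); q=ab[m]
    if len(q)<8: print(cn,len(q)); continue
    r=cv2.minAreaRect(q[:,:2].astype(np.float32)); w,v=np.linalg.eigh(np.cov(q[:,:2].T)); d=v[:,1]
    print(cn,len(q),q.mean(0).round(1),r,"angle",np.arctan(d[1]/d[0]))
```

```text
top 78 [ -7.6   0.8 126.5] ((-7.391663551330566, 0.9821233749389648), (32.92011642456055, 12.537397384643555), 26.720129013061523) angle 0.47011266124457357
scene 0
```

Request:
{"name": "move_arm", "arguments": {
  "motion": [
    [-0.15, -0.1, 0, 0, 0, 0.05],
    [-0.3, -0.22, 0, 0, 0, 0.1],
    [-0.45, -0.33, 0, 0, 0, 0.155],
    [-0.6, -0.44, 0, 0, 0, 0.21],
    [-0.75, -0.55, 0, 0, 0, 0.26],
    [-0.94, -0.69, 0, 0, 0, 0.31],
    [-0.94, -0.69, 0, 0, 0, 0.35],
    [-0.94, -0.69, 0, 0, 0, 0.35],
    [-0.94, -0.69, 0, 0, 0, 0.35]
  ]
}}

```text
time: 14.75
tool_pos: [0.5082, -0.0978, 0.2667]
tool_rot: [-3.14, 0.0, 0.777]
contact_force: [-0.2, -0.8, 0.1]
opening: 0.0368
grip_force: 0.0
```

Request:
{"name": "move_arm", "arguments": {
  "motion": [
    [0.02, 0, 0, 0, 0.05, 0],
    [0.05, 0, 0.1, 0, 0.1, 0],
    [0.08, 0, 0.3, 0, 0.139, 0],
    [0.08, 0, 0.6, 0, 0.139, 0],
    [0.08, 0, 0.9, 0, 0.139, 0],
    [0.08, 0, 1.0, 0, 0.139, 0],
    [0.08, 0, 1.0, 0, 0.139, 0],
    [0.08, 0, 1.0, 0, 0.139, 0]
  ]
}}

```text
time: 15.75
tool_pos: [0.5148, -0.0926, 0.1685]
tool_rot: [3.139, -0.437, 0.776]
contact_force: [1.0, -0.3, 0.4]
opening: 0.0365
grip_force: 0.0
```

Run:
```python
from h import *
o=robot.observe(); print({k:np.round(o[k],4) for k in("time","tool_pos","tool_rot","contact_force","opening")})
M=R.from_euler("xyz",o["tool_rot"]).as_matrix(); print(M.round(3))
yaw=.774; b=np.array([np.cos(yaw),np.sin(yaw),0]); t=np.array([.5083,-.0982,.116])+.019*np.array([*(.4226*b[:2]),-.9063])
print(t, M.T@(t-o["tool_pos"])*10)
```

```text
{'time': np.float64(15.75), 'tool_pos': array([ 0.5148, -0.0926,  0.1685]), 'tool_rot': array([ 3.1393, -0.4373,  0.7757]), 'contact_force': array([ 1.0229, -0.2666,  0.4065]), 'opening': np.float64(0.0365)}
[[ 0.647  0.7    0.304]
 [ 0.634 -0.715  0.295]
 [ 0.424  0.002 -0.906]]
[ 0.51404199 -0.09258744  0.0987803 ] [-0.29993316 -0.00724242  0.62935972]
```

Request:
{"name": "move_arm", "arguments": {
  "motion": [
    [-0.1, 0, 0.2, 0, 0, 0],
    [-0.2, 0, 0.42, 0, 0, 0],
    [-0.27, 0, 0.57, 0, 0, 0],
    [-0.3, 0, 0.63, 0, 0, 0],
    [-0.3, 0, 0.63, 0, 0, 0],
    [-0.3, 0, 0.63, 0, 0, 0]
  ]
}}

```text
time: 16.5
tool_pos: [0.5142, -0.0931, 0.0983]
tool_rot: [3.14, -0.437, 0.775]
contact_force: [-0.4, 0.3, -0.4]
opening: 0.0367
grip_force: 0.0
```

Request:
{"name": "move_arm", "arguments": {
  "motion": [
    [0, 0, 0, 0, 0, 0],
    [0, 0, 0, 0, 0, 0],
    [0, 0, 0, 0, 0, 0],
    [0, 0, 0, 0, 0, 0],
    [0, 0, 0, 0, 0, 0],
    [0, 0, 0, 0, 0, 0]
  ],
  "fingers": -1,
  "newtons": 15
}}

```text
time: 17.25
tool_pos: [0.5122, -0.0912, 0.0977]
tool_rot: [-3.137, -0.437, 0.774]
contact_force: [-8.0, 3.2, 5.7]
opening: 0.0142
grip_force: 15.0
```

Run:
```python
from h import *
o=robot.observe(); print({k:np.round(o[k],4) for k in("time","tool_pos","tool_rot","contact_force","torque","opening")})
M=R.from_euler("xyz",o["tool_rot"]).as_matrix()
g=o["tool_pos"]-.019*M[:,2]; print("grip",g)
ax=np.array([.5083,-.0982])
for a in np.radians(np.arange(-10,-71,-10)):
    Z=R.from_euler("z",a); p=o["tool_pos"].copy(); r=p-np.r_[ax,p[2]]; t=np.r_[ax,p[2]]+Z.apply(r)
    rv=(R.from_matrix(M).inv()*Z*R.from_matrix(M)).as_rotvec()/np.pi
    print(round(np.degrees(a)),(M.T@(t-p)*10).round(3),rv.round(3))
```

```text
{'time': np.float64(17.25), 'tool_pos': array([ 0.5122, -0.0912,  0.0977]), 'tool_rot': array([-3.1371, -0.4371,  0.7742]), 'contact_force': array([-7.9833,  3.2006,  5.6577]), 'torque': array([0.5495, 0.9615, 0.4294]), 'opening': np.float64(0.0142)}
grip [ 0.50654594 -0.0968372   0.11489744]
-10 [0.003 0.014 0.001] [-0.024  0.     0.05 ]
-20 [0.003 0.028 0.001] [-0.047  0.     0.101]
-30 [0.001 0.042 0.   ] [-0.071  0.001  0.151]
-40 [-0.003  0.055 -0.002] [-0.094  0.001  0.201]
-50 [-0.009  0.067 -0.005] [-0.118  0.001  0.252]
-60 [-0.017  0.078 -0.008] [-0.141  0.001  0.302]
-70 [-0.027  0.088 -0.013] [-0.165  0.002  0.352]
```

The knob's axis is about 2.7 mm off along tool y, so I'll correct for that and start turning.

Request:
{"name": "move_arm", "arguments": {
  "motion": [
    [0, -0.027, 0, 0, 0, 0],
    [0, -0.027, 0, 0, 0, 0],
    [0, -0.02, 0, -0.012, 0, 0.025],
    [-0.001, -0.013, 0, -0.024, 0, 0.05],
    [-0.002, -0.006, -0.001, -0.035, 0, 0.075],
    [-0.004, 0, -0.002, -0.047, 0, 0.101],
    [-0.007, 0.007, -0.003, -0.059, 0, 0.126],
    [-0.01, 0.013, -0.005, -0.071, 0.001, 0.151],
    [-0.01, 0.013, -0.005, -0.071, 0.001, 0.151]
  ]
}}

```text
time: 18.38
tool_pos: [0.5141, -0.0946, 0.0978]
tool_rot: [3.14, -0.44, 0.251]
contact_force: [2.3, -1.6, -1.9]
opening: 0.0137
grip_force: 15.0
```

Run:
```python
from h import *
o=robot.observe(); print({k:np.round(o[k],4) for k in("time","tool_pos","tool_rot","contact_force","torque","opening","grip_force")})
M0=R.from_euler("xyz",o["tool_rot"]); M=M0.as_matrix()
g=o["tool_pos"]-.019*M[:,2]; print("grip",g,M.round(3))
```

```text
{'time': np.float64(18.375), 'tool_pos': array([ 0.5141, -0.0946,  0.0978]), 'tool_rot': array([ 3.14  , -0.4404,  0.2514]), 'contact_force': array([ 2.2649, -1.5598, -1.8928]), 'torque': array([-0.3637,  0.3397, -0.1212]), 'opening': np.float64(0.0137), 'grip_force': np.float64(14.9957)}
grip [ 0.50621696 -0.09653648  0.1149529 ] [[ 0.876  0.248  0.413]
 [ 0.225 -0.969  0.104]
 [ 0.426  0.001 -0.905]]
```

Request:
{"name": "move_arm", "arguments": {
  "motion": [
    [0, 0.007, 0, -0.012, 0, 0.025],
    [-0.001, 0.014, 0, -0.024, 0, 0.05],
    [-0.002, 0.021, -0.001, -0.035, 0, 0.075],
    [-0.004, 0.027, -0.002, -0.047, 0, 0.101],
    [-0.007, 0.034, -0.003, -0.059, 0, 0.126],
    [-0.01, 0.04, -0.005, -0.071, 0.001, 0.151],
    [-0.012, 0.043, -0.006, -0.076, 0.001, 0.161],
    [-0.013, 0.045, -0.006, -0.081, 0.001, 0.171],
    [-0.013, 0.045, -0.006, -0.081, 0.001, 0.171]
  ]
}}

```text
time: 19.5
tool_pos: [0.5136, -0.099, 0.0979]
tool_rot: [3.139, -0.439, -0.341]
contact_force: [4.8, 1.7, -8.6]
opening: 0.0143
grip_force: 15.1
```

Run:
```python
from h import *
o=robot.observe(); print({k:np.round(o[k],4) for k in("time","tool_pos","tool_rot","contact_force","torque","opening","grip_force")})
M=R.from_euler("xyz",o["tool_rot"]).as_matrix()
print(o["tool_pos"]-.019*M[:,2])
```

```text
{'time': np.float64(19.5), 'tool_pos': array([ 0.5136, -0.099 ,  0.0979]), 'tool_rot': array([ 3.1391, -0.439 , -0.341 ]), 'contact_force': array([ 4.8477,  1.7072, -8.6055]), 'torque': array([0.7313, 0.1955, 0.6364]), 'opening': np.float64(0.0143), 'grip_force': np.float64(15.1376)}
[ 0.50601375 -0.09624136  0.11505659]
```

Request:
{"name": "move_arm", "arguments": {
  "motion": [
    [0, 0.003, 0, -0.005, 0, 0.01],
    [0, 0.005, 0, -0.008, 0, 0.017],
    [0, 0.005, 0, -0.008, 0, 0.017]
  ]
}}

```text
time: 19.88
tool_pos: [0.5131, -0.0993, 0.0979]
tool_rot: [3.139, -0.439, -0.4]
contact_force: [3.7, 3.7, -6.7]
opening: 0.0154
grip_force: 15.3
```

Run:
```python
from h import *
o=robot.observe(); print({k:np.round(o[k],4) for k in("time","tool_pos","tool_rot","contact_force","torque","opening","grip_force")})
```

```text
{'time': np.float64(19.875), 'tool_pos': array([ 0.5131, -0.0993,  0.0979]), 'tool_rot': array([ 3.1392, -0.4388, -0.4003]), 'contact_force': array([ 3.7143,  3.7348, -6.718 ]), 'torque': array([1.0998, 0.3959, 0.8414]), 'opening': np.float64(0.0154), 'grip_force': np.float64(15.2934)}
```

The opening grew from 14.0 to 15.4 mm while the tool turned on, so the knob is against its stop. Releasing and retreating.

Request:
{"name": "move_arm", "arguments": {
  "motion": [
    [0, 0, 0, 0, 0, 0],
    [0, 0, 0, 0, 0, 0],
    [0, 0, 0, 0, 0, 0],
    [0, 0, 0, 0, 0, 0]
  ],
  "fingers": -0.2
}}

```text
time: 20.38
tool_pos: [0.5139, -0.1, 0.0991]
tool_rot: [3.141, -0.442, -0.404]
contact_force: [-0.2, -0.5, 0.6]
opening: 0.0365
grip_force: 0.0
```

Request:
{"name": "move_arm", "arguments": {
  "motion": [
    [0, 0, -0.15, 0, 0, 0],
    [0, 0, -0.4, 0, 0, 0],
    [0, 0, -0.7, 0, 0, 0],
    [0, 0, -1, 0, 0, 0],
    [0, 0, -1, 0, 0, 0]
  ]
}}

```text
time: 21.0
tool_pos: [0.4749, -0.0828, 0.1921]
tool_rot: [3.141, -0.447, -0.403]
contact_force: [-0.5, 0.0, 0.4]
opening: 0.0367
grip_force: 0.0
```

Request:
{"name": "move_arm", "arguments": {
  "motion": [
    [-0.2, 0, -0.3, 0, 0, 0],
    [-0.5, 0, -0.6, 0, 0, 0],
    [-0.9, 0, -0.6, 0, 0, 0],
    [-0.9, 0, -0.6, 0, 0, 0],
    [-0.9, 0, -0.6, 0, 0, 0]
  ]
}}

```text
time: 21.62
tool_pos: [0.3768, -0.0411, 0.2053]
tool_rot: [3.141, -0.443, -0.403]
contact_force: [0.4, 0.0, 0.5]
opening: 0.0366
grip_force: 0.0
```

Run:
```python
from h import *
o=robot.observe(); print({k:np.round(o[k],4) for k in("time","tool_pos","contact_force","opening")})
th=np.radians(17.4); O=np.array([.5154,-.0958]); U=np.array([[np.cos(th),-np.sin(th)],[np.sin(th),np.cos(th)]])
for cn in("top","scene"):
    im,W,c=cam(cn); p=W.reshape(-1,3); ab=np.c_[(p[:,:2]-O)@U,p[:,2]]*1e3
    m=(np.hypot(ab[:,0]+6,ab[:,1])<26)&(ab[:,2]>118)&(ab[:,2]<134); q=ab[m]
    if len(q)>8:
        w,v=np.linalg.eigh(np.cov(q[:,:2].T)); d=v[:,1]; print(cn,len(q),q.mean(0).round(1),"angle",np.arctan(d[1]/d[0]))
    m=(abs(ab[:,0]-68)<60)&(ab[:,1]>-45)&(ab[:,1]<45)&(ab[:,2]>145)&(ab[:,2]<250); q=ab[m]; print(cn,"guard",len(q),q.mean(0).round(1),q[:,2].max())
    if cn=="scene": save("s5.png",cv2.resize(im[110:270,190:400],(788,600),interpolation=cv2.INTER_CUBIC))
```

```text
{'time': np.float64(21.625), 'tool_pos': array([ 0.3768, -0.0411,  0.2053]), 'contact_force': array([0.4244, 0.0274, 0.5335]), 'opening': np.float64(0.0366)}
top 79 [ -7.9   0.9 126.4] angle -0.6217490052948573
top guard 418 [ 61.2   3.8 211.5] 247.107674520199
scene guard 554 [ 65.2   0.3 199.1] 246.889533759842
```

View pics/s5.png

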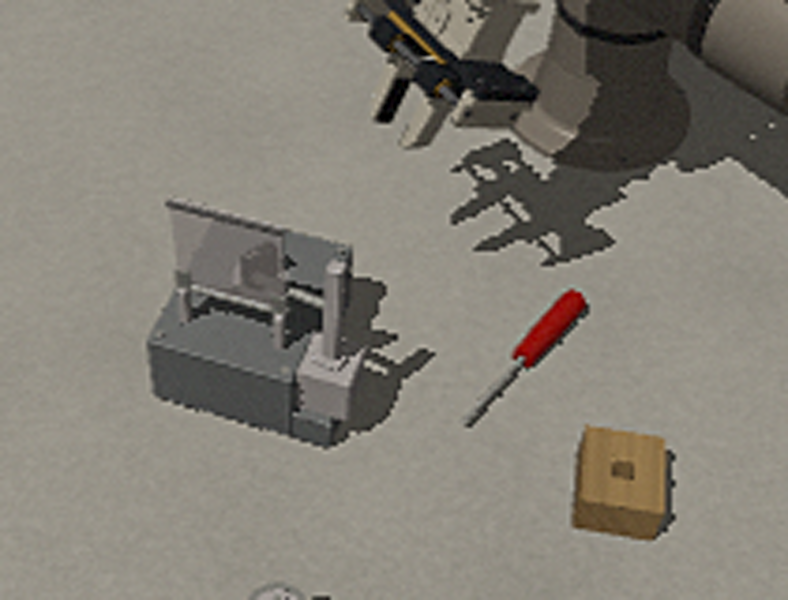

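The guard stands open on the stay (foot at (330,360)). The knob measures −0.62 rad, which is its stop, and the arm is clear. Handing in.

```bash
python3 -c "
from cell import robot
print(robot.hand_in())"
```

```text
the job is handed in; nothing more can be done
None
```

I handed the job in at about 22 s: the stay's foot is home in the socket and holds the guard open by itself (about 1.64 rad), the knob is at its clockwise stop, and the robot is clear of everything.

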